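# Shut and bolt the chip box of a dental mill

### The job

Swing the open lid of the white chip box gently down onto its rubber seal, then hold the lid squeezed down against the springy seal and push its sliding bolt all the way home through the keeper. Feel for the keeper's hole instead of ramming the bolt against it, do not slam the lid, and leave the milling discs, the tooth model and the bottle where they are.

Things in the scene. Friction and masses are not known exactly. Their poses are not given: they have to be found in the camera images.
- chipbox: White steel chip box fixed to the bench, 215 mm deep (x), 260 mm wide (y), walls 130 mm high. Origin: under its middle, at bench height; -x is its front, towards the robot; z up. The lid's hinge axis is parallel to y through x = +105, z = 140 mm; soft black seal along the top of the front wall.
- keeper_spot (a point): Fixed mark 159 mm above the bench, on the box's mid-plane, 110 mm before its origin: the middle of the height range of the steel keeper, a block 16 mm thick (along x) with a hole 11.6 mm high, 14 mm wide right through. The keeper is set in slots: its hole lies up to 5 mm above or below this mark, unmeasured. The block reaches 12 mm above and below its hole's centre.
- lid (a joint): Lid angle (rad): 0 level, positive open; starts at 0.45 to 0.85. Frame with two clear windows, 200 mm from hinge to front edge, 260 wide, 10 thick; at 0 its top is 150 mm above the bench. Friction hinge: about 1 N at the edge moves it, it stays where left. From +0.044 down the seal pushes back, about 0.9 N per mm at the front edge, and lifts the lid again when let go; lowest stop -0.036.
- bolt (a joint): Travel of the sliding bolt along the lid to the front (m): 0 drawn back, 0.034 fully home at its stop; starts at 0 to 0.005. Friction about 3 N; stays where it is left. With the lid down, the tip meets the keeper's near face at about 0.009 and leaves its far face at about 0.025.
- bolt_rod: The round steel bolt, 10 mm in diameter, blunt, on the lid's middle line, axis 9 mm above the lid's top. Origin: centre of its front tip; pushed along its own -x. It enters the hole only when level with it, at some lid angle from -0.028 to +0.028 rad, which must be held by pressing down.
- bolt_knob (a point): Centre of the bolt's upright black knob, 18 mm in diameter, 22 mm high, on a 10 mm stem: 42 mm above the lid's top, 58 mm behind the tip, 140 mm from the hinge when drawn back. The bolt's two steel guides, ahead of and behind the knob, stand 16 mm above the lid.
- lid_front (a point): Middle of the lid's front edge, on the top face; turns with the lid. The top is bare on both sides of the 38 mm wide bolt plate, but for a 14 mm high finger lip on the front edge, 55 to 115 mm to the +y side.
- blank_white_mid (a point): Centre of a loose white milling disc, 98 mm in diameter, 16 mm thick, flat on the bench; to be left alone.
- blank_amber_mid (a point): Centre of a loose orange milling disc, 98 mm in diameter, 20 mm thick, flat on the bench; to be left alone.
- model_mid (a point): Centre of a loose reddish tooth model, 60 by 66 by 26 mm; to be left alone.
- spray_mid (a point): Centre of a standing blue bottle, 60 mm in diameter, 170 mm high; to be left alone.

How it is judged:
By the outcome, as a careful person would: the job done as asked, in the order asked, and still so for the second after the job is handed in, with the robot touching nothing.
It also fails if it takes over 61 s, if anything falls off the work surface, if the arm or the gripper's body presses on something with over 40 N, if the wrist force passes 120 N, or if a joint passes its speed limit or range.

### The arm

A 6-joint arm with a two-finger parallel gripper is mounted at the origin on the work surface. World frame = base frame: x ahead of the robot, y to its left, z up, the work surface at z = 0. Lengths are in m, angles in rad, forces in N, time in s.
With the tool pointing down it reaches from about 0.35 to 0.775 m from the base axis. Payload 7.3 kg.
Tool frame: the origin (TCP) lies midway between the tips of the shut fingers; the grasp point (between the pads) lies 19 mm behind it; z points along the fingers, y is the direction in which the jaws open and shut (so a half turn about z gives the same grasp; the last joint's range is limited). The gripper opens to 92 mm and grips with 3 to 60 N. Pads are 19 mm wide; open, the fingers measure 130 mm over their backs; the gripper's body (75 mm by 190 mm) begins 47 mm behind the grasp point.
Start: joints at [1.132, 0.342, 1.524, -0, 1.275, -0.146], TCP at [0.152, 0.503, 0.227] pointing down, gripper open.
Joint ranges: [-2.53, 2.53], [-0.77, 2.02], [0.04, 2.7], [-1, 4.14], [0.28, 2.66], [-3.11, 3.11]. Speed limits (rad/s): [2.57, 2.57, 3.14, 3.14, 3.14, 3.14].

### API

Orientations are given as a 3x3 rotation matrix whose columns are the frame's x, y, z axes.
In Python, from plant import * gives the robot as it stands.
- The arm moves only by the tool servo_tool, never from a script. Its argument "motion" is a list of rows, each a list of 7 numbers: the opening, from 0 (shut) to 1 (fully open), then the shift along the tool's x, y, z in cm, then the turn, a rotation vector about the tool's x, y, z in degrees. In form: [[hand, x, y, z, wx, wy, wz], ...]. A call has 1 to 12 rows; each row is the pose to reach, as a shift and turn from the pose commanded when the call began, along the tool's axes at that moment; what a row does not reach only later rows make up. A row lasts 1/12 s, in which the tool goes at most 41.7 mm and 7.16 degrees, less where a joint would pass 70% of its speed; a pose out of reach is approached as far as the arm can. A call with a gripper value outside its range is refused whole. The fingers move at their own pace and stop on an object; "force" is the grip in N (left out, the last holds). Time passes only in rows, so rows that repeat a pose let the fingers close. It gives the time, the measured TCP pose, the force and the opening at its end, in the units of the state.
- read_state(): the state, without advancing time (a new reading comes with each control period).
- grab_frame(name): name is "scene" or "top" or "wrist"; returns a dict with "img" (420x560x3 uint8, blue, green, red), "mtx" (3x3 intrinsics, pixels), "xyz" and "attitude" of the camera in the world; the wrist camera has in their place "T_tool_cam" (4x4, takes a point from camera to tool coordinates, whose origin is the TCP and whose axes are the flange's). Camera axes: x right, y down, z forward; pixel columns grow to the right and rows downward; lengths in m; the calibration is good to about 2 mm. A picture is of the moment at which its call begins: read the wrist's pose just before it. There is no depth.
- close_job(): hands the job in, once; it reports no verdict.
The state is a dict: "t": time; "joints": joint angles; "dq": joint speeds; "joint_efforts": joint torques, N m; "tool_pos": TCP position; "orientation": TCP orientation; "ft_force": force on the tool from outside, world axes, zero at the start; "torque": the same for the moment, N m; "finger_gap": opening from 0.0 (shut) to 1.0 (fully open).
Only numpy, scipy, OpenCV 4.12 (cv2) and the standard library are available. Lean on these libraries where they do the work, as an engineer would, in place of code of your own. Each camera call takes 0.05 s, during which the arm holds its last target.

## Working session

There is one attempt and no reset: what is moved stays moved. The work goes in short steps, Python scripts to look and compute and a tool call to move; the robot and the scene stay as the last step left them, time stands still between calls to the robot, and variables do not carry over. Pictures are saved under pics/ and viewed, and the job is handed in when it is done.

Besides the shell and the picture viewer there is one more tool, called after "Emit:" in YAML: its name, and indented under it one key for each argument. servo_tool: Moves the arm, as the interface text tells. Its arguments: {"type":"object","properties":{"motion":{"type":"array","items":{"type":"array","items":{"type":"number"}}},"force":{"type":"number"}},"required":["motion"]}

```bash
ls; mkdir -p pics; python3 - <<'E'
from plant import *
import cv2,numpy as np
np.set_printoptions(precision=4,suppress=True)
s=read_state();print(s)
for n in("scene","top","wrist"):
    f=grab_frame(n);cv2.imwrite(f"pics/{n}0.png",f["img"]);print(n,f["mtx"],f.get("xyz"),f.get("attitude"),f.get("T_tool_cam"))
E
```

```text
pics
{'t': 0.0, 'joints': array([ 1.132 ,  0.3427,  1.525 ,  0.    ,  1.2754, -0.146 ]), 'dq': array([-0.0002,  0.0001, -0.001 , -0.0002, -0.0007, -0.0017]), 'joint_efforts': array([  0.0008, -43.1253, -24.4219,   0.0719,   0.056 ,  -0.0001]), 'tool_pos': array([0.1513, 0.5023, 0.2261]), 'orientation': array([[-0.9574,  0.2886, -0.0006],
       [ 0.2886,  0.9574, -0.0013],
       [ 0.0002, -0.0015, -1.    ]]), 'ft_force': array([ 0.0268, -0.7368,  0.2541]), 'torque': array([ 0.0282, -0.0418,  0.0307]), 'finger_gap': 1.001988474739696}
scene [[438.2341   0.     276.5138]
 [  0.     438.2341 207.4047]
 [  0.       0.       1.    ]] [1.285  0.149  1.0547] [[-0.2297  0.763  -0.6042]
 [ 0.9732  0.1838 -0.1378]
 [ 0.0059 -0.6197 -0.7848]] None
top [[438.0459   0.     281.6711]
 [  0.     438.0459 214.7063]
 [  0.       0.       1.    ]] [ 0.5239 -0.0099  1.5659] [[ 0.0136 -0.9983  0.0558]
 [-0.9999 -0.0141 -0.0088]
 [ 0.0096 -0.0557 -0.9984]] None
wrist [[294.3143   0.     276.2116]
 [  0.     294.3143 206.2751]
 [  0.       0.       1.    ]] None None [[ 0.0002 -0.9581 -0.2863  0.0781]
 [ 1.      0.0003 -0.0002 -0.0002]
 [ 0.0002 -0.2863  0.9581 -0.1592]
 [ 0.      0.      0.      1.    ]]
```

View pics/scene0.png

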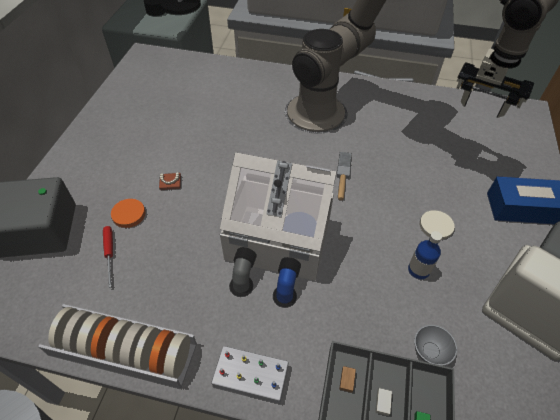

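View pics/top0.png

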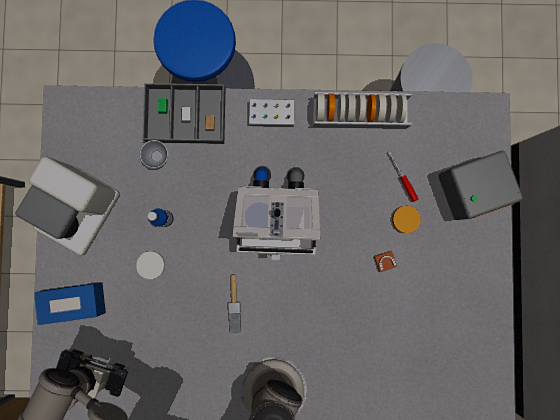

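View pics/wrist0.png

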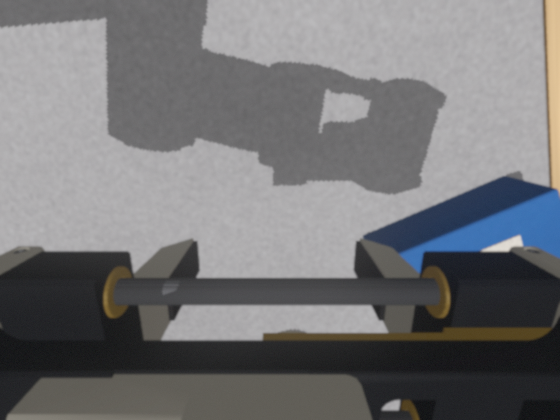

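```bash
python3 - <<'E'
import cv2
a=cv2.imread("pics/top0.png")[150:280,210:350];cv2.imwrite("pics/topz.png",cv2.resize(a,None,fx=4.5,fy=4.5,interpolation=cv2.INTER_CUBIC))
a=cv2.imread("pics/scene0.png")[140:310,205:365];cv2.imwrite("pics/scz.png",cv2.resize(a,None,fx=3.5,fy=3.5,interpolation=cv2.INTER_CUBIC))
E
```

```text
(no output)
```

View pics/topz.png

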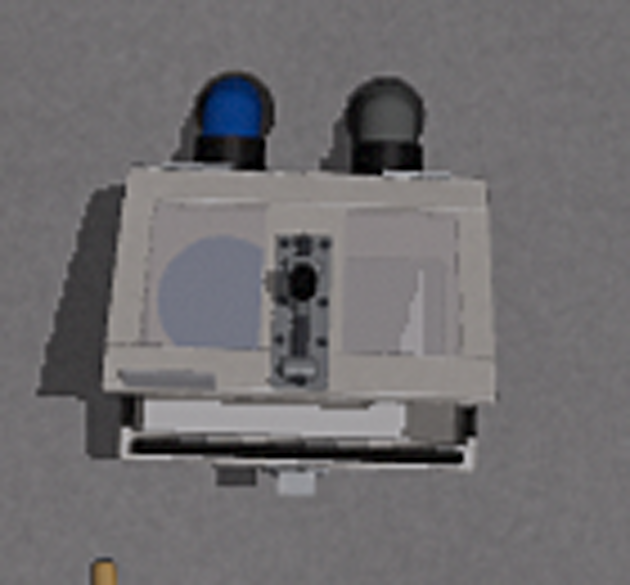

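View pics/scz.png

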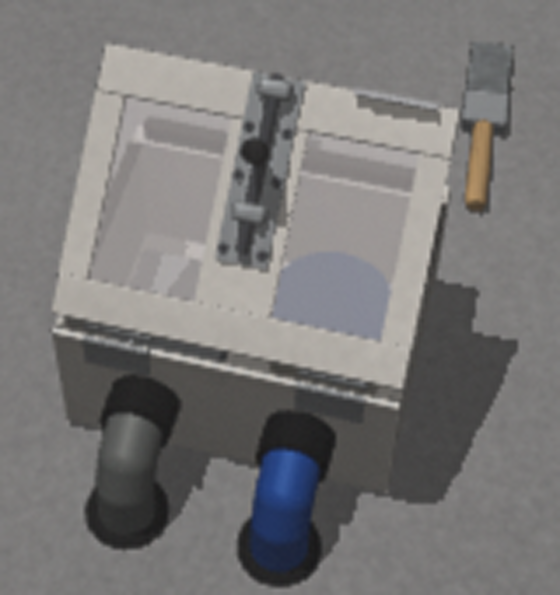

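```bash
cat > h.py <<'E'
import numpy as np,cv2
from scipy.optimize import least_squares
def lidpt(d,y,h,th): # d from hinge, h above hinge plane (top=0.010)
    return np.array([.105-d*np.cos(th)+h*np.sin(th),y,.140+d*np.sin(th)+h*np.cos(th)])
def w(p,bx,by,yaw):
    c,s=np.cos(yaw),np.sin(yaw);return np.array([bx+c*p[0]-s*p[1],by+s*p[0]+c*p[1],p[2]])
def proj(P,K,xyz,R):
    q=R.T@(P-xyz);return (K@q)[:2]/q[2]
CAM={"scene":(np.array([[438.2341,0,276.5138],[0,438.2341,207.4047],[0,0,1]]),np.array([1.285,.149,1.0547]),np.array([[-0.2297,0.763,-0.6042],[0.9732,0.1838,-0.1378],[0.0059,-0.6197,-0.7848]])),
"top":(np.array([[438.0459,0,281.6711],[0,438.0459,214.7063],[0,0,1]]),np.array([0.5239,-0.0099,1.5659]),np.array([[0.0136,-0.9983,0.0558],[-0.9999,-0.0141,-0.0088],[0.0096,-0.0557,-0.9984]]))}
E
python3 - <<'E'
from h import *
T=lambda u,v:np.array([u/4.5+210-.4,v/4.5+150-.4]); S=lambda u,v:np.array([u/3.5+205-.4,v/3.5+140-.4])
obs=[("top","fw",.13,T(122,458)),("top","fw",-.13,T(470,471)),
("top","lf",.13,T(103,391)),("top","lf",-.13,T(495,401)),("top","kn",0,T(303,279)),
("scene","lf",-.13,S(106,46)),("scene","lf",.13,S(458,110)),("scene","kn",0,S(258,148))]
def res(p,full=False):
    bx,by,yaw,th,b=p;r=[]
    for c,k,y,uv in obs:
        P={"fw":np.array([-.1075,y,.13]),"lf":lidpt(.2,y,.01,th),"kn":lidpt(.14+b,0,.063,th)}[k]
        r.append(proj(w(P,bx,by,yaw),*CAM[c])-uv)
    return np.array(r) if full else np.r_[np.ravel(r),(b-.0025)/.002]
s=least_squares(res,[.5,0,0,.6,.002]);print(s.x);print(res(s.x,True))
for n,P in dict(keeper=np.array([-.11,0,.159]),front=lidpt(.2,0,.01,s.x[3]),knob=lidpt(.14+s.x[4],0,.052,s.x[3])).items(): print(n,w(P,*s.x[:3]))
E
```

```text
[ 0.58392409 -0.00523175 -0.01225196  0.59097945  0.00260852]
[[-1.10732991  1.27397014]
 [ 1.13594984  0.42332809]
 [-0.49075211 -0.02127267]
 [-0.30002926  0.01863551]
 [-0.57139655 -0.11788607]
 [ 0.00290233  0.73006575]
 [ 0.03834961  0.87881113]
 [-1.34752591 -0.28210776]]
keeper [ 0.47393235 -0.00388406  0.159     ]
front [ 0.52842093 -0.00455169  0.25973888]
knob [ 0.59947455 -0.00542228  0.26263841]
```

```bash
cat >> h.py <<'E'
from scipy.spatial.transform import Rotation as Ro
BX,BY,YAW,TH0,B0=.5839,-.0052,-.01225,.591,.0026
def down(tilt=0.,yaw=YAW):
    # tool y = box y, tool z tilted towards +x by tilt from straight down
    z=np.array([np.sin(tilt),0,-np.cos(tilt)]);y=np.array([0,1,0]);x=np.cross(y,z)
    return Ro.from_euler('z',yaw).as_matrix()@np.c_[x,y,z]
def box(p): return w(np.array(p,float),BX,BY,YAW)
def row(P,R,cp,cR):
    return np.round(np.r_[cR.T@(np.array(P)-cp)*100,np.degrees(Ro.from_matrix(cR.T@R).as_rotvec())],2)
def tobox(P):
    c,s=np.cos(YAW),np.sin(YAW);d=np.array(P)-[BX,BY,0];return np.array([c*d[0]+s*d[1],-s*d[0]+c*d[1],d[2]])
E
python3 - <<'E'
from h import *
from plant import *
np.set_printoptions(precision=4,suppress=True)
s=read_state();cp,cR=s["tool_pos"],s["orientation"]
tgt=lidpt(.188,-.08,.010,TH0);print(tgt,box(tgt))
P=box(tgt+[0,0,.06]);print(P)
print(row(P,down(),cp,cR)); print(row([.33,.25,.34],down(),cp,cR))
E
```

```text
[-0.0455 -0.08    0.2531] [ 0.5374 -0.0846  0.2531]
[ 0.5374 -0.0846  0.3131]
[-53.9  -45.07  -8.64  -0.07  -0.02 -16.07]
[-24.38 -19.02 -11.36  -0.07  -0.02 -16.07]
```

Emit:
servo_tool:
  motion:
    - [0.5, -3, -2, -4, 0, 0, -6]
    - [0, -8, -6, -8, 0, 0, -12]
    - [0, -12, -9, -11.4, 0, 0, -16.1]
    - [0, -16, -12, -11.4, 0, 0, -16.1]
    - [0, -20, -15.5, -11.4, 0, 0, -16.1]
    - [0, -24.4, -19, -11.4, 0, 0, -16.1]
    - [0, -30, -25, -11, 0, 0, -16.1]
    - [0, -36, -30, -10, 0, 0, -16.1]
    - [0, -42, -35, -9, 0, 0, -16.1]
    - [0, -48, -40, -8.6, 0, 0, -16.1]
    - [0, -53.9, -45.1, -8.6, 0, 0, -16.1]
    - [0, -53.9, -45.1, -8.6, 0, 0, -16.1]

```text
t: 1.15
tool_pos: [0.4116, 0.1115, 0.3227]
orientation: [[-1.0, 0.012, 0.0], [0.012, 1.0, 0.0], [-0.0, 0.0, -1.0]]
ft_force: [0.7, 1.5, -0.2]
finger_gap: 0.179
```

Emit:
servo_tool:
  motion:
    - [0, 0, 0, 0, 0, 0, 0]
    - [0, 0, 0, 0, 0, 0, 0]
    - [0, 0, 0, 0, 0, 0, 0]
    - [0, 0, 0, 0, 0, 0, 0]
    - [0, 0, 0, 0, 0, 0, 0]
    - [0, 0, 0, 0, 0, 0, 0]

```text
t: 1.65
tool_pos: [0.4106, 0.1146, 0.323]
orientation: [[-1.0, 0.009, 0.0], [0.009, 1.0, 0.0], [-0.0, 0.0, -1.0]]
ft_force: [-0.6, -0.8, -0.2]
finger_gap: 0.004
```

Emit:
servo_tool:
  motion:
    - [0, -2.6, -3.3, 0.2, 0, 0, 0]
    - [0, -5, -6.6, 0.4, 0, 0, 0]
    - [0, -8, -10, 0.6, 0, 0, 0]
    - [0, -10, -13.3, 0.8, 0, 0, 0]
    - [0, -12.9, -16.6, 1, 0, 0, -0.2]
    - [0, -12.9, -19.8, 1, 0, 0, -0.2]
    - [0, -12.9, -19.8, 1, 0, 0, -0.2]
    - [0, -12.9, -19.8, 1, 0, 0, -0.2]
    - [0, -12.9, -19.8, 1, 0, 0, -0.2]
    - [0, -12.9, -19.8, 1, 0, 0, -0.2]

```text
t: 2.48
tool_pos: [0.5376, -0.0844, 0.3131]
orientation: [[-1.0, 0.006, 0.0], [0.006, 1.0, 0.0], [-0.0, 0.0, -1.0]]
ft_force: [-0.7, 1.0, 0.4]
finger_gap: 0.006
```

```bash
python3 - <<'E'
from h import *
from plant import *
np.set_printoptions(precision=4,suppress=True)
s=read_state();f=grab_frame("wrist");cv2.imwrite("pics/w1.png",f["img"])
f=grab_frame("scene");cv2.imwrite("pics/s1.png",cv2.resize(f["img"][100:310,165:405],None,fx=2.8,fy=2.8))
print(s["tool_pos"],s["orientation"],s["ft_force"],s["t"])
# arc plan
for th in np.arange(.59,.04,-.06):
    print(round(th,3),box(lidpt(.188,-.08,.010,th)),box(lidpt(.188,-.08,.010,th))[[0,2]]-s["tool_pos"][[0,2]])
E
```

```text
[ 0.5376 -0.0844  0.3131] [[-1.      0.0063  0.0005]
 [ 0.0063  1.      0.0003]
 [-0.0005  0.0003 -1.    ]] [-0.6606  1.0342  0.4403] 2.4833
0.59 [ 0.5373 -0.0846  0.2529] [-0.0003 -0.0602]
0.53 [ 0.5308 -0.0846  0.2437] [-0.0068 -0.0695]
0.47 [ 0.5248 -0.0845  0.2341] [-0.0128 -0.0791]
0.41 [ 0.5195 -0.0844  0.2241] [-0.0181 -0.089 ]
0.35 [ 0.5148 -0.0844  0.2139] [-0.0229 -0.0993]
0.29 [ 0.5106 -0.0843  0.2033] [-0.027  -0.1098]
0.23 [ 0.5072 -0.0843  0.1926] [-0.0305 -0.1205]
0.17 [ 0.5043 -0.0842  0.1817] [-0.0333 -0.1315]
0.11 [ 0.5022 -0.0842  0.1706] [-0.0355 -0.1425]
0.05 [ 0.5007 -0.0842  0.1594] [-0.037  -0.1537]
```

View pics/s1.png

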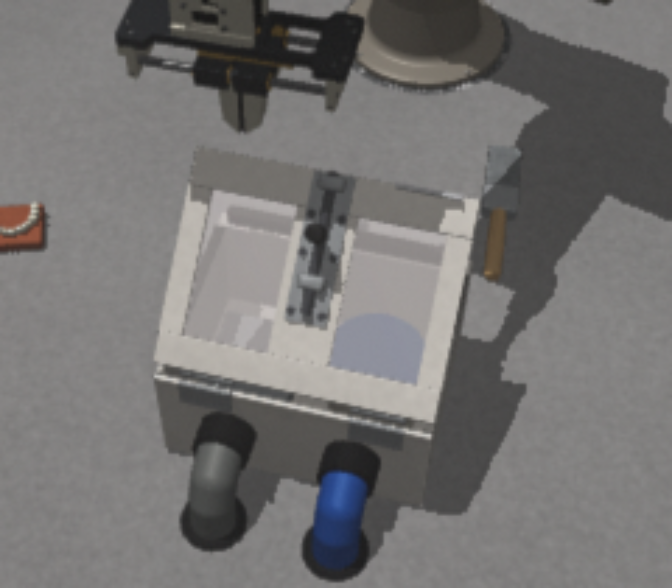

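View pics/w1.png

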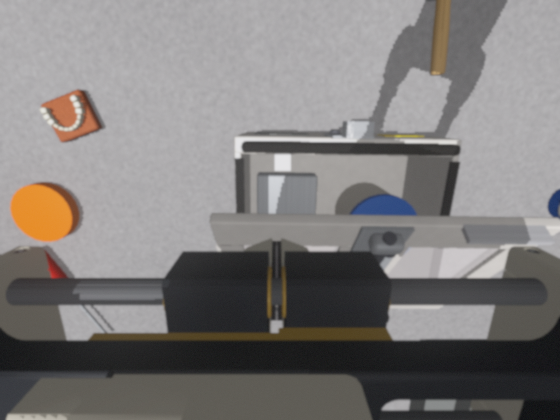

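Emit:
servo_tool:
  motion:
    - [0, 0, 0, 1.5, 0, 0, 0]
    - [0, 0, 0, 3, 0, 0, 0]
    - [0, 0, 0, 4, 0, 0, 0]
    - [0, 0.2, 0, 4.7, 0, 0, 0]
    - [0, 0.2, 0, 5.2, 0, 0, 0]
    - [0, 0.3, 0, 5.6, 0, 0, 0]
    - [0, 0.4, 0, 6, 0, 0, 0]
    - [0, 0.6, 0, 6.5, 0, 0, 0]
    - [0, 0.9, 0, 7, 0, 0, 0]
    - [0, 1.1, 0, 7.5, 0, 0, 0]

```text
t: 3.42
tool_pos: [0.5266, -0.086, 0.2374]
orientation: [[-1.0, 0.008, 0.0], [0.008, 1.0, -0.0], [-0.0, -0.0, -1.0]]
ft_force: [-0.3, -0.4, 0.5]
finger_gap: 0.004
```

Emit:
servo_tool:
  motion:
    - [0, 0.2, 0, 0.4, 0, 0, 0]
    - [0, 0.4, 0, 0.9, 0, 0, 0]
    - [0, 0.7, 0, 1.4, 0, 0, 0]
    - [0, 0.9, 0, 1.9, 0, 0, 0]
    - [0, 1.1, 0, 2.4, 0, 0, 0]
    - [0, 1.3, 0, 2.9, 0, 0, 0]
    - [0, 1.5, 0, 3.4, 0, 0, 0]
    - [0, 1.7, 0, 3.9, 0, 0, 0]
    - [0, 1.9, 0, 4.4, 0, 0, 0]
    - [0, 2, 0, 4.8, 0, 0, 0]

```text
t: 4.25
tool_pos: [0.5065, -0.0858, 0.1891]
orientation: [[-1.0, 0.008, -0.0], [0.008, 1.0, 0.0], [0.0, 0.0, -1.0]]
ft_force: [1.1, -0.5, 1.6]
finger_gap: 0.004
```

```bash
python3 - <<'E'
from h import *
from plant import *
f=grab_frame("scene");cv2.imwrite("pics/s2.png",cv2.resize(f["img"][100:310,165:405],None,fx=2.8,fy=2.8))
E
```

```text
(no output)
```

View pics/s2.png

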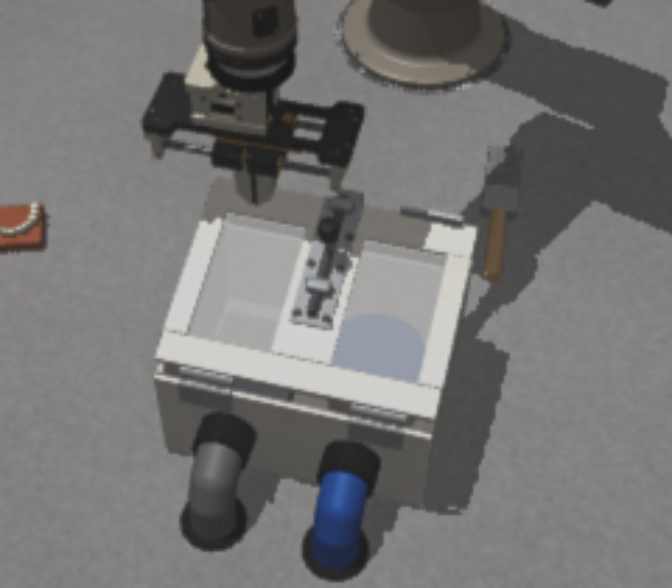

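Emit:
servo_tool:
  motion:
    - [0, 0.1, 0, 0.4, 0, 0, 0]
    - [0, 0.2, 0, 0.8, 0, 0, 0]
    - [0, 0.3, 0, 1.2, 0, 0, 0]
    - [0, 0.4, 0, 1.6, 0, 0, 0]
    - [0, 0.4, 0, 2, 0, 0, 0]
    - [0, 0.5, 0, 2.3, 0, 0, 0]
    - [0, 0.5, 0, 2.6, 0, 0, 0]
    - [0, 0.5, 0, 2.9, 0, 0, 0]
    - [0, 0.5, 0, 3.1, 0, 0, 0]
    - [0, 0.5, 0, 3.2, 0, 0, 0]

```text
t: 5.13
tool_pos: [0.5016, -0.0857, 0.1574]
orientation: [[-1.0, 0.008, -0.001], [0.008, 1.0, 0.0], [0.001, 0.0, -1.0]]
ft_force: [-1.9, -0.4, 1.6]
finger_gap: 0.008
```

Emit:
servo_tool:
  motion:
    - [0, 0, 0, 0.1, 0, 0, 0]
    - [0, 0, 0, 0.2, 0, 0, 0]
    - [0, 0, 0, 0.3, 0, 0, 0]
    - [0, 0, 0, 0.4, 0, 0, 0]
    - [0, 0, 0, 0.4, 0, 0, 0]

```text
t: 5.55
tool_pos: [0.5016, -0.0857, 0.1537]
orientation: [[-1.0, 0.008, -0.0], [0.008, 1.0, 0.0], [0.0, 0.0, -1.0]]
ft_force: [-2.0, 0.1, 2.8]
finger_gap: 0.008
```

```bash
python3 - <<'E'
from h import *
from plant import *
s=read_state();cp,cR=s["tool_pos"],s["orientation"]
k=box([-.11,0,.159])
Rd=down(np.radians(25));print(row([.425,k[1],.20],Rd,cp,cR),row([.45,-.05,.24],Rd,cp,cR))
E
```

```text
[  7.72   8.12  -4.62   0.05 -25.03   0.23] [  5.19   3.53  -8.62   0.05 -25.03   0.23]
```

Emit:
servo_tool:
  motion:
    - [0, 0, 0, -0.5, 0, 0, 0]
    - [0, 0, 0, -1.2, 0, 0, 0]
    - [0, 0, 0, -4, 0, 0, 0]
    - [0, 1, 0, -7, 0, -4, 0]
    - [0.4, 3, 2, -9, 0, -10, 0]
    - [1, 5.2, 4, -8.6, 0, -16, 0.2]
    - [1, 6, 6, -7.6, 0, -22, 0.2]
    - [1, 7, 8.1, -6, 0, -25, 0.2]
    - [1, 7.7, 8.1, -4.6, 0, -25, 0.2]
    - [1, 7.7, 8.1, -4.6, 0, -25, 0.2]
    - [1, 7.7, 8.1, -4.6, 0, -25, 0.2]
    - [1, 7.7, 8.1, -4.6, 0, -25, 0.2]

```text
t: 6.55
tool_pos: [0.4274, -0.0048, 0.2014]
orientation: [[-0.905, 0.012, 0.425], [0.011, 1.0, -0.005], [-0.425, 0.0, -0.905]]
ft_force: [0.3, -0.9, 0.3]
finger_gap: 0.533
```

```bash
python3 - <<'E'
from h import *
from plant import *
np.set_printoptions(precision=4,suppress=True)
s=read_state();f=grab_frame("wrist");cv2.imwrite("pics/w2.png",f["img"])
np.savez("w2.npz",p=s["tool_pos"],R=s["orientation"],T=f["T_tool_cam"])
print(s["tool_pos"],s["orientation"],s["joints"],s["t"])
f=grab_frame("top");cv2.imwrite("pics/t2.png",f["img"])
f=grab_frame("scene");cv2.imwrite("pics/s3.png",f["img"])
E
```

```text
[ 0.4274 -0.0048  0.2014] [[-0.905   0.0121  0.4252]
 [ 0.0109  0.9999 -0.0051]
 [-0.4252  0.     -0.9051]] [-0.2755 -0.0317  2.1576  0.1977  0.599  -1.9741] 6.55
```

View pics/w2.png

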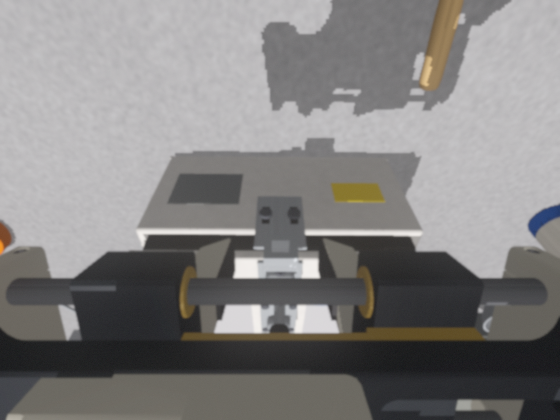

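```bash
python3 - <<'E'
import cv2
a=cv2.imread("pics/w2.png")[185:345,215:345];cv2.imwrite("pics/w2z.png",cv2.resize(a,None,fx=4.5,fy=3.7,interpolation=cv2.INTER_CUBIC)[:600])
E
```

```text
(no output)
```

View pics/w2z.png

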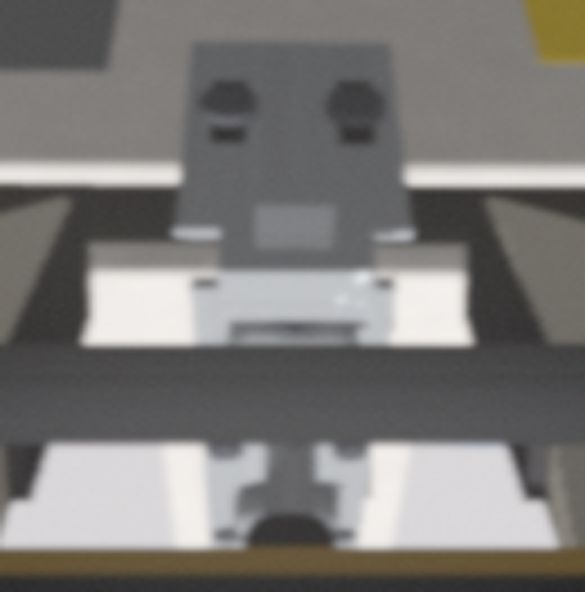

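```bash
python3 - <<'E'
from h import *
d=np.load("w2.npz");p,R,T=d["p"],d["R"],d["T"]
K=np.array([[294.3143,0,276.2116],[0,294.3143,206.2751],[0,0,1]])
Rc=R@T[:3,:3];c=p+R@T[:3,3]
def pr(b): return proj(box(b),K,c,Rc)
Z=lambda u,v:np.array([u/4.5+215-.39,v/3.7+185-.36])
print("wall edge L/R pred",pr([-.1075,.13,.13]),pr([-.1075,-.13,.13]),pr([-.1075,0,.13]),"obs row",Z(0,164))
def onx(uv,x):
    r=Rc@np.linalg.inv(K)@np.r_[uv,1];
    cb=tobox(c);rb=tobox(c+r)-cb;t=(x-cb[0])/rb[0];return cb+t*rb
for n,uv,x in [("holec",Z(295,226.5),-.118),("holetop",Z(295,248),-.118),("holebot",Z(295,205),-.118),("topedge",Z(295,268),-.118),("wall",Z(295,164),-.1075)]: print(n,onx(uv,x))
print(pr([-.118,0,.159]),pr(lidpt(.2,.0,.01,.044)))
E
```

```text
wall edge L/R pred [424.61626578 226.20075171] [131.21392116 226.04421266] [277.91695414 226.12248318] obs row [214.61       228.96432432]
holec [-0.118       0.00158656  0.1617895 ]
holetop [-0.118       0.00153029  0.16760344]
holebot [-0.118       0.00164503  0.15574795]
topedge [-0.118       0.00147982  0.17281849]
wall [-0.1075      0.00195896  0.13347725]
[278.12027054 243.14415032] [277.9863019  261.51412993]
```

```bash
python3 - <<'E'
import cv2
a=cv2.imread("pics/t2.png")[150:280,210:350];cv2.imwrite("pics/t2z.png",cv2.resize(a,None,fx=4.5,fy=4.5,interpolation=cv2.INTER_CUBIC))
a=cv2.imread("pics/s3.png")[140:310,205:365];cv2.imwrite("pics/s3z.png",cv2.resize(a,None,fx=3.5,fy=3.5,interpolation=cv2.INTER_CUBIC))
E
```

```text
(no output)
```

View pics/t2z.png

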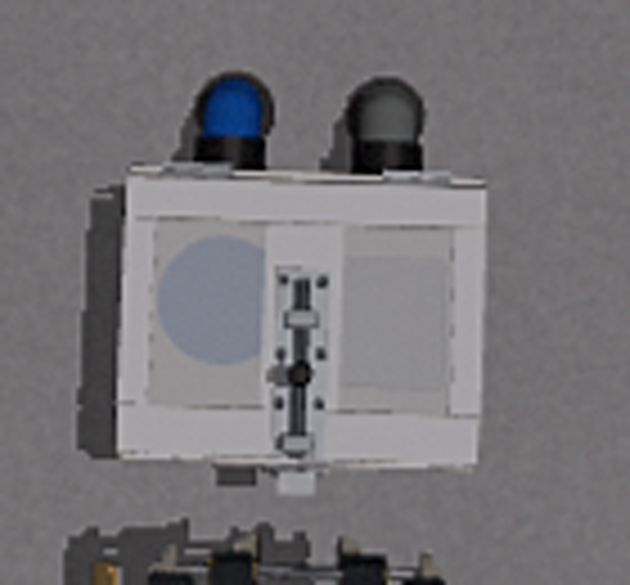

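View pics/s3z.png

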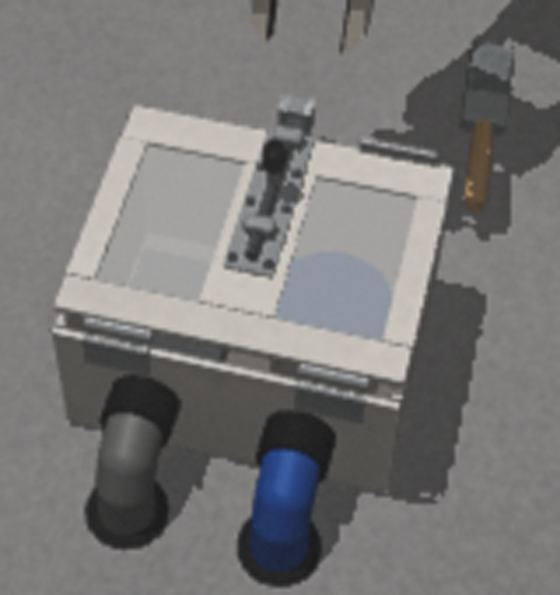

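Lid is down on the seal and free of the tool. The knob is at (301,376) in the top zoom and (275,153) in the scene zoom; I refit with these points.

```bash
python3 - <<'E'
from h import *
np.set_printoptions(precision=4,suppress=True)
from plant import *
T=lambda u,v:np.array([u/4.5+210-.4,v/4.5+150-.4]); S=lambda u,v:np.array([u/3.5+205-.4,v/3.5+140-.4])
obs=[("top","lf",.13,T(118,457)),("top","lf",-.13,T(477,467)),("top","kn",0,T(301,375)),("top","kp",0,T(296,487)),
("scene","lf",-.13,S(135,107)),("scene","lf",.13,S(451,169)),("scene","kn",0,S(275,149))]
def res(p,full=False):
    bx,by,yaw,th,b=p;r=[]
    for c,k,y,uv in obs:
        P={"kp":np.array([-.11,y,.171]),"lf":lidpt(.2,y,.01,th),"kn":lidpt(.14+b,0,.063,th)}[k]
        r.append(proj(w(P,bx,by,yaw),*CAM[c])-uv)
    return np.array(r) if full else np.r_[np.ravel(r),(b-.0025)/.002,(th-.042)/.01]
s=least_squares(res,[.5,0,0,.04,.002]);print(s.x);print(res(s.x,True))
kn=w(lidpt(.14+s.x[4],0,.052,.042),*s.x[:3]);print("knob",kn)
st=read_state();cp,cR=st["tool_pos"],st["orientation"]
for dz in (.09,.02,0):
  P=kn+[0,0,.0-.019+dz];print(P,row(P,down(0),cp,cR))
E
```

```text
[ 0.5785 -0.0053 -0.018   0.0269  0.0016]
[[-1.0115 -0.8163]
 [ 0.1845 -0.4903]
 [-0.6164 -0.1975]
 [-0.2319 -1.219 ]
 [-0.7735 -1.1333]
 [ 0.484  -1.2027]
 [-0.5939 -1.2007]]
knob [ 0.5442 -0.0047  0.1979]
[ 0.5442 -0.0047  0.2689] [-13.52   0.15  -1.2    0.02  25.09  -0.  ]
[ 0.5442 -0.0047  0.1989] [-10.55   0.15   5.14   0.02  25.09  -0.  ]
[ 0.5442 -0.0047  0.1789] [-9.7   0.15  6.95  0.02 25.09 -0.  ]
```

Emit:
servo_tool:
  motion:
    - [0.5, -3, 0.1, -4, 0, 7, 0]
    - [0.5, -6, 0.1, -4, 0, 14, 0]
    - [0.5, -9, 0.1, -3.5, 0, 21, 0]
    - [0.5, -12, 0.1, -2, 0, 25.1, 0]
    - [0.5, -13.8, 0.1, -1.1, 0, 25.1, 0]
    - [0.5, -13.8, 0.1, -1.1, 0, 25.1, 0]
    - [0.5, -12.9, 0.1, 0.7, 0, 25.1, 0]
    - [0.5, -12.1, 0.1, 2.5, 0, 25.1, 0]
    - [0.5, -12.1, 0.1, 2.5, 0, 25.1, 0]
    - [0.5, -12.1, 0.1, 2.5, 0, 25.1, 0]

```text
t: 7.53
tool_pos: [0.5453, -0.0047, 0.2277]
orientation: [[-1.0, 0.012, -0.004], [0.012, 1.0, 0.001], [0.004, 0.001, -1.0]]
ft_force: [0.3, -0.2, 0.5]
finger_gap: 0.499
```

```bash
python3 - <<'E'
from h import *
from plant import *
s=read_state();f=grab_frame("wrist");cv2.imwrite("pics/w3.png",f["img"])
print(s["tool_pos"],s["orientation"],s["ft_force"],s["finger_gap"])
f=grab_frame("top");cv2.imwrite("pics/t3.png",cv2.resize(f["img"][150:280,210:350],None,fx=4.5,fy=4.5))
f=grab_frame("scene");cv2.imwrite("pics/s4.png",cv2.resize(f["img"][120:290,205:365],None,fx=3.5,fy=3.5))
E
```

```text
[ 0.54531496 -0.00471049  0.2277288 ] [[-0.99991954  0.01212764 -0.00371818]
 [ 0.01212337  0.99992583  0.00116904]
 [ 0.00373208  0.00112387 -0.9999924 ]] [ 0.25620514 -0.21848467  0.47961562] 0.4993846751437224
```

View pics/w3.png

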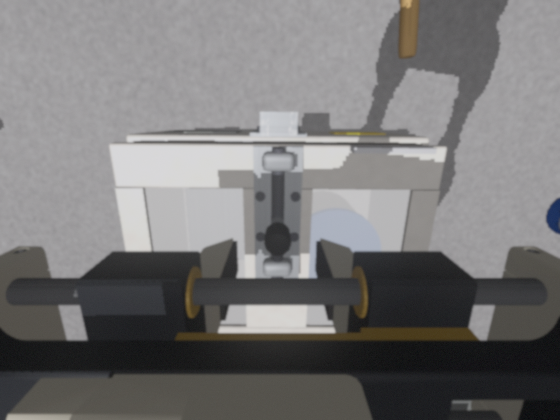

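View pics/s4.png

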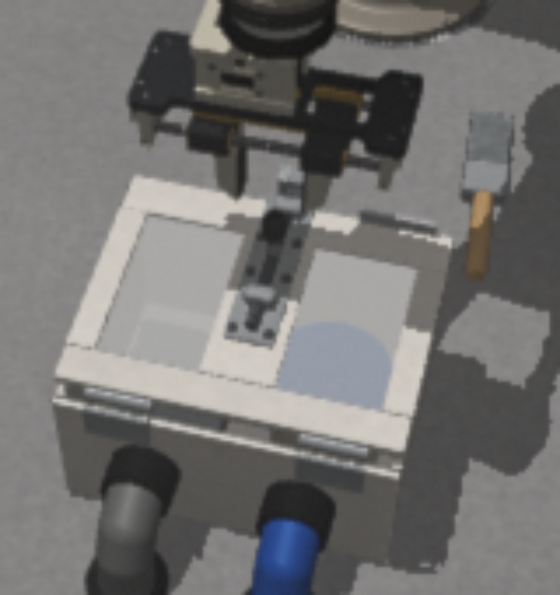

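```bash
python3 - <<'E'
from h import *
d=np.load("w2.npz");T=d["T"]
R=np.array([[-0.99992,.01213,-.00372],[.01212,.99993,.00117],[.00373,.00112,-.99999]]);p=np.array([.5453,-.0047,.2277])
K=np.array([[294.3143,0,276.2116],[0,294.3143,206.2751],[0,0,1]])
Rc=R@T[:3,:3];c=p+R@T[:3,3]
def onz(uv,z):
    r=Rc@np.linalg.inv(K)@np.r_[uv,1];return c+(z-c[2])/r[2]*r
img=cv2.imread("pics/w3.png");cv2.imwrite("pics/w3z.png",cv2.resize(img[205:275,230:325],None,fx=6,fy=6,interpolation=cv2.INTER_CUBIC))
for v in(228,232,236,240,250): print(v,onz([278,v],.209),onz([278,v],.187))
E
```

```text
228 [ 0.53560399 -0.00338934  0.209     ] [ 0.54389145 -0.00332472  0.187     ]
232 [ 0.5383692  -0.00341706  0.209     ] [ 0.54699761 -0.00335586  0.187     ]
236 [ 0.54115723 -0.00344502  0.209     ] [ 0.5501294  -0.00338727  0.187     ]
240 [ 0.54396837 -0.0034732   0.209     ] [ 0.55328715 -0.00341893  0.187     ]
250 [ 0.55109923 -0.0035447   0.209     ] [ 0.56129725 -0.00349924  0.187     ]
```

View pics/w3z.png

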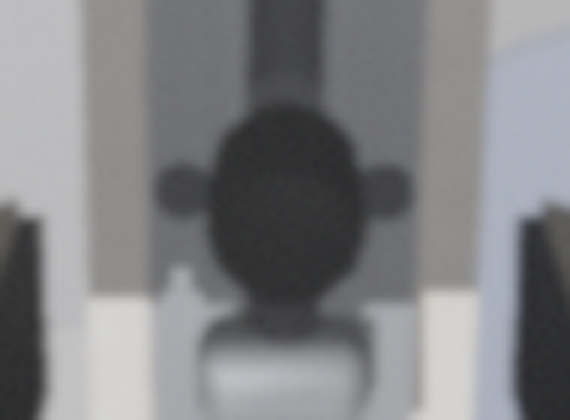

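Emit:
servo_tool:
  motion:
    - [0.5, -0.1, 0.1, 1.5, 0, 0, 0]
    - [0.5, -0.1, 0.1, 3, 0, 0, 0]
    - [0.5, -0.2, 0.1, 4.3, 0, 0.2, 0]
    - [0.5, -0.2, 0.1, 5, 0, 0.2, 0]
    - [0.5, -0.2, 0.1, 5, 0, 0.2, 0]

```text
t: 8.1
tool_pos: [0.5473, -0.0035, 0.1778]
orientation: [[-1.0, 0.012, -0.006], [0.012, 1.0, 0.001], [0.006, 0.001, -1.0]]
ft_force: [-0.7, -0.1, -0.2]
finger_gap: 0.502
```

Emit:
servo_tool:
  motion:
    - [0.15, 0, 0, 0, 0, 0, 0]
    - [0.15, 0, 0, 0, 0, 0, 0]
    - [0.15, 0, 0, 0, 0, 0, 0]
    - [0.15, 0, 0, 0, 0, 0, 0]
    - [0.15, 0, 0, 0, 0, 0, 0]
    - [0.15, 0, 0, 0, 0, 0, 0]
  force: 10

```text
t: 8.6
tool_pos: [0.5479, -0.0039, 0.1788]
orientation: [[-1.0, 0.012, -0.004], [0.012, 1.0, 0.0], [0.004, 0.0, -1.0]]
ft_force: [-0.9, -2.3, 2.4]
finger_gap: 0.194
```

Emit:
servo_tool:
  motion:
    - [0.1, 0, 0, 0, 0, 0, 0]
    - [0, 0, 0, 0, 0, 0, 0]
    - [0, 0, 0, 0, 0, 0, 0]
    - [0, 0, 0, 0, 0, 0, 0]
  force: 50

```text
t: 8.93
tool_pos: [0.5478, -0.0038, 0.1784]
orientation: [[-1.0, 0.012, -0.005], [0.012, 1.0, 0.0], [0.005, 0.0, -1.0]]
ft_force: [-0.6, -3.0, 2.4]
finger_gap: 0.185
```

Emit:
servo_tool:
  motion:
    - [0, 0.05, 0, 0.15, 0, 0, 0]
    - [0, 0.1, 0, 0.3, 0, 0, 0]
    - [0, 0.15, 0, 0.45, 0, 0, 0]
    - [0, 0.2, 0, 0.55, 0, 0, 0]
    - [0, 0.23, 0, 0.65, 0, 0, 0]
    - [0, 0.23, 0, 0.65, 0, 0, 0]

```text
t: 9.43
tool_pos: [0.5461, -0.0038, 0.1734]
orientation: [[-1.0, 0.012, -0.002], [0.012, 1.0, 0.0], [0.002, 0.0, -1.0]]
ft_force: [-1.9, -4.0, 12.6]
finger_gap: 0.185
```

```bash
python3 - <<'E'
from h import *
from plant import *
s=read_state();f=grab_frame("wrist");cv2.imwrite("pics/w4.png",f["img"])
print(s["tool_pos"],s["ft_force"],s["finger_gap"])
f=grab_frame("scene");cv2.imwrite("pics/s5.png",cv2.resize(f["img"][120:290,205:365],None,fx=3.5,fy=3.5))
E
```

```text
[ 0.54611821 -0.00380693  0.1733523 ] [-1.88578682 -4.0301977  12.64125677] 0.185265520322527
```

View pics/w4.png

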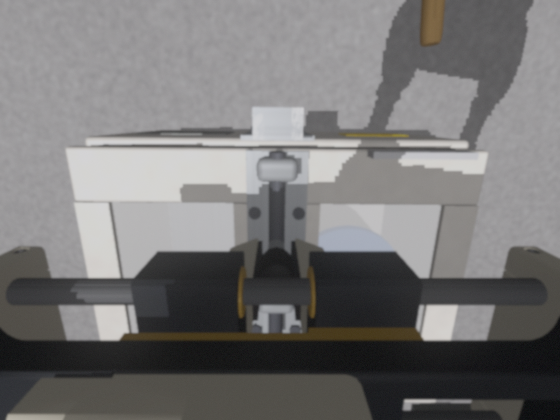

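Emit:
servo_tool:
  motion:
    - [0, 0.1, 0, 0, 0, 0, 0]
    - [0, 0.2, 0, 0, 0, 0, 0]
    - [0, 0.3, 0, 0, 0, 0, 0]
    - [0, 0.4, 0, 0, 0, 0, 0]
    - [0, 0.5, 0, 0, 0, 0, 0]

```text
t: 9.95
tool_pos: [0.5428, -0.0037, 0.1736]
orientation: [[-1.0, 0.012, 0.002], [0.012, 1.0, 0.0], [-0.002, 0.0, -1.0]]
ft_force: [3.9, -2.1, 8.6]
finger_gap: 0.182
```

Emit:
servo_tool:
  motion:
    - [0, 0.1, 0, 0, 0, 0, 0]
    - [0, 0.2, 0, 0, 0, 0, 0]
    - [0, 0.2, 0, 0, 0, 0, 0]

```text
t: 10.2
tool_pos: [0.5406, -0.0037, 0.1736]
orientation: [[-1.0, 0.012, 0.002], [0.012, 1.0, 0.0], [-0.002, 0.0, -1.0]]
ft_force: [2.9, -2.6, 9.6]
finger_gap: 0.18
```

Emit:
servo_tool:
  motion:
    - [0, 0.1, 0, 0, 0, 0, 0]
    - [0, 0.2, 0, 0, 0, 0, 0]
    - [0, 0.2, 0, 0, 0, 0, 0]

```text
t: 10.45
tool_pos: [0.5386, -0.0037, 0.1736]
orientation: [[-1.0, 0.012, 0.002], [0.012, 1.0, 0.0], [-0.002, 0.0, -1.0]]
ft_force: [1.8, -2.4, 9.7]
finger_gap: 0.18
```

```bash
python3 - <<'E'
from h import *
from plant import *
s=read_state();f=grab_frame("wrist");cv2.imwrite("pics/w5.png",cv2.resize(f["img"][90:345,190:365],None,fx=3,fy=2.3))
print(s["tool_pos"],s["ft_force"],s["finger_gap"],s["torque"])
f=grab_frame("top");cv2.imwrite("pics/t5.png",cv2.resize(f["img"][150:280,210:350],None,fx=4.5,fy=4.5))
E
```

```text
[ 0.53858619 -0.0036726   0.17358192] [ 1.82488553 -2.38358886  9.68402774] 0.17999245333566008 [-0.38728619 -0.61729865 -0.01902068]
```

View pics/w5.png

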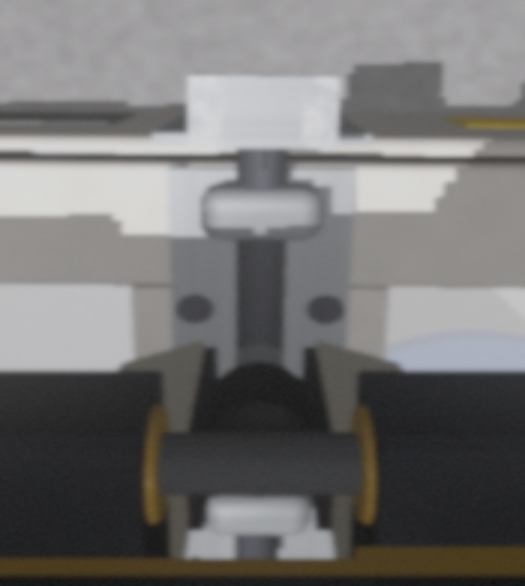

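Emit:
servo_tool:
  motion:
    - [0, 0.1, 0, 0, 0, 0, 0]
    - [0, 0.1, 0, 0, 0, 0, 0]

```text
t: 10.72
tool_pos: [0.5382, -0.0037, 0.1737]
orientation: [[-1.0, 0.012, 0.003], [0.012, 1.0, 0.0], [-0.003, 0.0, -1.0]]
ft_force: [4.5, -2.7, 8.5]
finger_gap: 0.18
```

Emit:
servo_tool:
  motion:
    - [0, 0.1, 0, 0, 0, 0, 0]
    - [0, 0.1, 0, 0, 0, 0, 0]

```text
t: 10.88
tool_pos: [0.5381, -0.0037, 0.1738]
orientation: [[-1.0, 0.012, 0.005], [0.012, 1.0, 0.0], [-0.005, 0.0, -1.0]]
ft_force: [7.6, -2.3, 7.1]
finger_gap: 0.184
```

Emit:
servo_tool:
  motion:
    - [0, 0.1, 0, 0, 0, 0, 0]
    - [0, 0.1, 0, 0, 0, 0, 0]

```text
t: 11.05
tool_pos: [0.538, -0.0036, 0.1738]
orientation: [[-1.0, 0.012, 0.007], [0.012, 1.0, 0.0], [-0.007, 0.0, -1.0]]
ft_force: [11.5, -2.3, 6.1]
finger_gap: 0.183
```

Emit:
servo_tool:
  motion:
    - [0, -0.1, 0, 0, 0, 0, 0]
    - [0, -0.1, 0, 0.07, 0, 0, 0]
    - [0, -0.1, 0, 0.07, 0, 0, 0]

```text
t: 11.3
tool_pos: [0.5381, -0.0037, 0.1736]
orientation: [[-1.0, 0.012, 0.005], [0.012, 1.0, 0.0], [-0.005, 0.0, -1.0]]
ft_force: [6.0, -2.2, 10.6]
finger_gap: 0.185
```

Emit:
servo_tool:
  motion:
    - [0, 0, 0, 0.07, 0, 0, 0]
    - [0, 0, 0, 0.07, 0, 0, 0]

```text
t: 11.47
tool_pos: [0.5382, -0.0036, 0.1734]
orientation: [[-1.0, 0.012, 0.006], [0.012, 1.0, -0.0], [-0.006, -0.0, -1.0]]
ft_force: [5.1, -2.0, 13.2]
finger_gap: 0.182
```

Emit:
servo_tool:
  motion:
    - [0, 0, 0, 0.07, 0, 0, 0]
    - [0, 0, 0, 0.07, 0, 0, 0]

```text
t: 11.63
tool_pos: [0.5381, -0.0036, 0.173]
orientation: [[-1.0, 0.012, 0.006], [0.012, 1.0, -0.0], [-0.006, -0.0, -1.0]]
ft_force: [4.0, -2.3, 15.6]
finger_gap: 0.186
```

Emit:
servo_tool:
  motion:
    - [0, 0.05, 0, 0.07, 0, 0, 0]
    - [0, 0.05, 0, 0.07, 0, 0, 0]

```text
t: 11.8
tool_pos: [0.5381, -0.0037, 0.1727]
orientation: [[-1.0, 0.012, 0.007], [0.012, 1.0, -0.0], [-0.007, -0.0, -1.0]]
ft_force: [4.7, -1.1, 16.9]
finger_gap: 0.182
```

Emit:
servo_tool:
  motion:
    - [0, 0.05, 0, 0.07, 0, 0, 0]
    - [0, 0.05, 0, 0.07, 0, 0, 0]

```text
t: 11.97
tool_pos: [0.5381, -0.0037, 0.1724]
orientation: [[-1.0, 0.012, 0.009], [0.012, 1.0, -0.0], [-0.009, -0.0, -1.0]]
ft_force: [6.7, -1.8, 18.4]
finger_gap: 0.182
```

Emit:
servo_tool:
  motion:
    - [0, 0.05, 0, 0.07, 0, 0, 0]
    - [0, 0.05, 0, 0.07, 0, 0, 0]

```text
t: 12.13
tool_pos: [0.538, -0.0037, 0.1721]
orientation: [[-1.0, 0.012, 0.01], [0.012, 1.0, -0.0], [-0.01, -0.0, -1.0]]
ft_force: [6.6, -1.7, 20.6]
finger_gap: 0.184
```

Emit:
servo_tool:
  motion:
    - [0, -0.2, 0, 0, 0, 0, 0]
    - [0, -0.4, 0, 0, 0, 0, 0]
    - [0, -0.4, 0, 0, 0, 0, 0]

```text
t: 12.38
tool_pos: [0.539, -0.0037, 0.1706]
orientation: [[-1.0, 0.012, 0.002], [0.012, 1.0, -0.0], [-0.002, -0.0, -1.0]]
ft_force: [-2.1, -2.4, 18.4]
finger_gap: 0.18
```

```bash
python3 - <<'E'
from h import *
from plant import *
s=read_state();f=grab_frame("wrist");cv2.imwrite("pics/w6.png",cv2.resize(f["img"][90:345,190:365],None,fx=3,fy=2.3))
print(s["tool_pos"],s["ft_force"],s["finger_gap"],s["torque"])
f=grab_frame("scene");cv2.imwrite("pics/s6.png",cv2.resize(f["img"][120:290,205:365],None,fx=3.5,fy=3.5,interpolation=cv2.INTER_CUBIC))
E
```

```text
[ 0.53898434 -0.00366938  0.17059373] [-2.13310437 -2.36896368 18.42853322] 0.17963818911257112 [-0.36613286 -0.13022126  0.00468694]
```

View pics/w6.png

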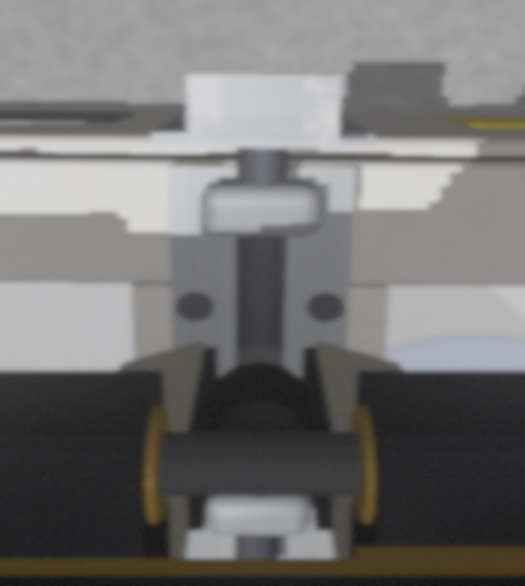

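View pics/s6.png

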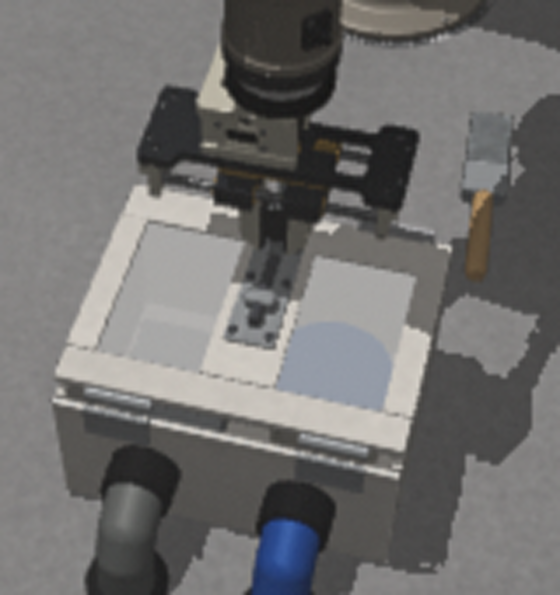

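Emit:
servo_tool:
  motion:
    - [0, 0.15, 0, 0, 0, 0, 0]
    - [0, 0.25, 0, 0, 0, 0, 0]
    - [0, 0.25, 0, 0, 0, 0, 0]

```text
t: 12.73
tool_pos: [0.5377, -0.0037, 0.1707]
orientation: [[-1.0, 0.012, 0.005], [0.012, 1.0, -0.0], [-0.005, -0.0, -1.0]]
ft_force: [3.1, -2.4, 12.8]
finger_gap: 0.182
```

Emit:
servo_tool:
  motion:
    - [0, 0.15, 0, 0, 0, 0, 0]
    - [0, 0.15, 0, 0, 0, 0, 0]
    - [0, 0.15, 0, 0, 0, 0, 0]

```text
t: 12.98
tool_pos: [0.5376, -0.0037, 0.1708]
orientation: [[-1.0, 0.012, 0.008], [0.012, 1.0, -0.0], [-0.008, -0.0, -1.0]]
ft_force: [8.2, -2.2, 12.9]
finger_gap: 0.185
```

Emit:
servo_tool:
  motion:
    - [0, -0.35, 0, 0, 0, 0, 0]
    - [0, -0.4, 0, -0.08, 0, 0, 0]
    - [0, -0.1, 0, -0.08, 0, 0, 0]
    - [0, 0, 0, -0.08, 0, 0, 0]
    - [0, 0, 0, -0.08, 0, 0, 0]

```text
t: 13.4
tool_pos: [0.5377, -0.0036, 0.1714]
orientation: [[-1.0, 0.012, 0.008], [0.012, 1.0, -0.0], [-0.008, -0.0, -1.0]]
ft_force: [8.4, -2.0, 9.9]
finger_gap: 0.187
```

Emit:
servo_tool:
  motion:
    - [0, -0.35, 0, 0, 0, 0, 0]
    - [0, -0.4, 0, -0.08, 0, 0, 0]
    - [0, -0.1, 0, -0.08, 0, 0, 0]
    - [0, 0, 0, -0.08, 0, 0, 0]
    - [0, 0, 0, -0.08, 0, 0, 0]

```text
t: 13.82
tool_pos: [0.5378, -0.0037, 0.172]
orientation: [[-1.0, 0.012, 0.008], [0.012, 1.0, -0.0], [-0.008, -0.0, -1.0]]
ft_force: [9.9, -2.2, 9.3]
finger_gap: 0.182
```

Emit:
servo_tool:
  motion:
    - [0, -0.35, 0, 0, 0, 0, 0]
    - [0, -0.4, 0, -0.08, 0, 0, 0]
    - [0, -0.1, 0, -0.08, 0, 0, 0]
    - [0, 0, 0, -0.08, 0, 0, 0]
    - [0, 0, 0, -0.08, 0, 0, 0]

```text
t: 14.23
tool_pos: [0.5378, -0.0037, 0.1726]
orientation: [[-1.0, 0.012, 0.008], [0.012, 1.0, -0.0], [-0.008, 0.0, -1.0]]
ft_force: [10.9, -1.0, 7.7]
finger_gap: 0.179
```

Emit:
servo_tool:
  motion:
    - [0, -0.35, 0, 0, 0, 0, 0]
    - [0, -0.4, 0, -0.08, 0, 0, 0]
    - [0, -0.1, 0, -0.08, 0, 0, 0]
    - [0, -0.05, 0, -0.08, 0, 0, 0]
    - [0, -0.05, 0, -0.08, 0, 0, 0]

```text
t: 14.65
tool_pos: [0.5379, -0.0037, 0.1732]
orientation: [[-1.0, 0.012, 0.007], [0.012, 1.0, -0.0], [-0.007, 0.0, -1.0]]
ft_force: [9.8, -2.4, 7.6]
finger_gap: 0.182
```

Emit:
servo_tool:
  motion:
    - [0, -0.35, 0, 0, 0, 0, 0]
    - [0, -0.4, 0, -0.08, 0, 0, 0]
    - [0, -0.1, 0, -0.08, 0, 0, 0]
    - [0, -0.02, 0, -0.08, 0, 0, 0]
    - [0, -0.02, 0, -0.08, 0, 0, 0]

```text
t: 15.07
tool_pos: [0.538, -0.0037, 0.1737]
orientation: [[-1.0, 0.012, 0.007], [0.012, 1.0, 0.0], [-0.007, 0.0, -1.0]]
ft_force: [10.2, -1.6, 5.2]
finger_gap: 0.187
```

Emit:
servo_tool:
  motion:
    - [0, -0.35, 0, 0, 0, 0, 0]
    - [0, -0.4, 0, -0.08, 0, 0, 0]
    - [0, -0.1, 0, -0.08, 0, 0, 0]
    - [0, -0.02, 0, -0.08, 0, 0, 0]
    - [0, -0.02, 0, -0.08, 0, 0, 0]

```text
t: 15.48
tool_pos: [0.538, -0.0037, 0.1742]
orientation: [[-1.0, 0.012, 0.006], [0.012, 1.0, 0.0], [-0.006, 0.0, -1.0]]
ft_force: [10.4, -2.9, 4.8]
finger_gap: 0.188
```

```bash
python3 - <<'E'
from h import *
d=np.load("w2.npz");p,R,T=d["p"],d["R"],d["T"]
K=np.array([[294.3143,0,276.2116],[0,294.3143,206.2751],[0,0,1]])
Rc=R@T[:3,:3];c=p+R@T[:3,3]
img=cv2.imread("pics/w2.png");g=cv2.cvtColor(img,6).astype(int)
for col in (165,240,330,395): print(col,"bottom",list(zip(range(148,160),g[148:160,col])),"top",list(zip(range(225,240),g[225:240,col])))
for col in(275,280,285): print(col,list(zip(range(222,275),g[222:275,col])))
for dx in(-.004,0,.004,.008):
  print(dx,[proj(box([-.1075+dx,0,z]),K,c,Rc)[1] for z in (0,.13)],[proj(box([-.118+dx,0,z+.159]),K,c,Rc)[1] for z in (-.0058,.0058,.012)])
E
```

```text
165 bottom [(148, np.int64(187)), (149, np.int64(187)), (150, np.int64(188)), (151, np.int64(188)), (152, np.int64(188)), (153, np.int64(188)), (154, np.int64(188)), (155, np.int64(187)), (156, np.int64(187)), (157, np.int64(187)), (158, np.int64(187)), (159, np.int64(187))] top [(225, np.int64(129)), (226, np.int64(133)), (227, np.int64(145)), (228, np.int64(171)), (229, np.int64(198)), (230, np.int64(217)), (231, np.int64(228)), (232, np.int64(230)), (233, np.int64(211)), (234, np.int64(160)), (235, np.int64(89)), (236, np.int64(62)), (237, np.int64(60)), (238, np.int64(57)), (239, np.int64(59))]
240 bottom [(148, np.int64(189)), (149, np.int64(188)), (150, np.int64(183)), (151, np.int64(168)), (152, np.int64(145)), (153, np.int64(127)), (154, np.int64(124)), (155, np.int64(123)), (156, np.int64(124)), (157, np.int64(124)), (158, np.int64(126)), (159, np.int64(124))] top [(225, np.int64(127)), (226, np.int64(129)), (227, np.int64(135)), (228, np.int64(156)), (229, np.int64(187)), (230, np.int64(210)), (231, np.int64(225)), (232, np.int64(230)), (233, np.int64(224)), (234, np.int64(
[... 4765 characters left out ...]
3, np.int64(109)), (274, np.int64(113))]
-0.004 [np.float64(146.5667949924047), np.float64(222.9273631969984)] [np.float64(234.26447687065183), np.float64(245.44279542392908), np.float64(251.7768710776618)]
0 [np.float64(149.46528227205687), np.float64(226.1224831791369)] [np.float64(237.66001396131907), np.float64(248.83643136243185), np.float64(255.16513811325518)]
0.004 [np.float64(152.32089011077264), np.float64(229.25294748960653)] [np.float64(240.9798604867392), np.float64(252.1515811675769), np.float64(258.47343978634973)]
0.008 [np.float64(155.13456304233068), np.float64(232.3206990053095)] [np.float64(244.2265193992685), np.float64(255.39093648963225), np.float64(261.7045739353737)]
```

Emit:
servo_tool:
  motion:
    - [0, -0.35, 0, 0, 0, 0, 0]
    - [0, -0.4, 0, -0.08, 0, 0, 0]
    - [0, -0.15, 0, -0.08, 0, 0, 0]
    - [0, -0.05, 0, -0.08, 0, 0, 0]
    - [0, -0.05, 0, -0.08, 0, 0, 0]

```text
t: 15.9
tool_pos: [0.538, -0.0036, 0.1748]
orientation: [[-1.0, 0.012, 0.005], [0.012, 1.0, 0.0], [-0.005, 0.0, -1.0]]
ft_force: [8.7, -2.3, 5.3]
finger_gap: 0.186
```

Emit:
servo_tool:
  motion:
    - [0, -0.35, 0, 0, 0, 0, 0]
    - [0, -0.4, 0, -0.08, 0, 0, 0]
    - [0, -0.15, 0, -0.08, 0, 0, 0]
    - [0, -0.02, 0, -0.08, 0, 0, 0]
    - [0, -0.02, 0, -0.08, 0, 0, 0]

```text
t: 16.32
tool_pos: [0.5378, -0.0036, 0.1754]
orientation: [[-1.0, 0.012, 0.004], [0.012, 1.0, 0.0], [-0.004, 0.0, -1.0]]
ft_force: [8.1, -2.0, 4.0]
finger_gap: 0.177
```

Emit:
servo_tool:
  motion:
    - [0, -0.35, 0, 0, 0, 0, 0]
    - [0, -0.4, 0, -0.08, 0, 0, 0]
    - [0, -0.15, 0, -0.08, 0, 0, 0]
    - [0, -0.02, 0, -0.08, 0, 0, 0]
    - [0, -0.02, 0, -0.08, 0, 0, 0]

```text
t: 16.73
tool_pos: [0.5364, -0.0036, 0.176]
orientation: [[-1.0, 0.012, -0.0], [0.012, 1.0, 0.0], [0.0, 0.0, -1.0]]
ft_force: [3.1, -2.7, 6.6]
finger_gap: 0.182
```

Emit:
servo_tool:
  motion:
    - [0, 0.1, 0, 0, 0, 0, 0]
    - [0, 0.2, 0, 0, 0, 0, 0]
    - [0, 0.3, 0, 0, 0, 0, 0]
    - [0, 0.3, 0, 0, 0, 0, 0]

```text
t: 17.07
tool_pos: [0.5337, -0.0036, 0.176]
orientation: [[-1.0, 0.012, 0.001], [0.012, 1.0, 0.0], [-0.001, 0.0, -1.0]]
ft_force: [3.3, -2.3, 5.9]
finger_gap: 0.18
```

Emit:
servo_tool:
  motion:
    - [0, 0.1, 0, 0, 0, 0, 0]
    - [0, 0.2, 0, 0, 0, 0, 0]
    - [0, 0.3, 0, 0, 0, 0, 0]
    - [0, 0.4, 0, 0, 0, 0, 0]
    - [0, 0.5, 0, 0, 0, 0, 0]
    - [0, 0.5, 0, 0, 0, 0, 0]

```text
t: 17.57
tool_pos: [0.5288, -0.0034, 0.1761]
orientation: [[-1.0, 0.012, 0.001], [0.012, 1.0, 0.0], [-0.001, 0.0, -1.0]]
ft_force: [4.4, -2.9, 7.2]
finger_gap: 0.185
```

Emit:
servo_tool:
  motion:
    - [0, 0.1, 0, 0, 0, 0, 0]
    - [0, 0.2, 0, 0, 0, 0, 0]
    - [0, 0.3, 0, 0, 0, 0, 0]
    - [0, 0.4, 0, 0, 0, 0, 0]
    - [0, 0.5, 0, 0, 0, 0, 0]
    - [0, 0.5, 0, 0, 0, 0, 0]

```text
t: 18.07
tool_pos: [0.5238, -0.0033, 0.1762]
orientation: [[-1.0, 0.012, 0.001], [0.012, 1.0, 0.0], [-0.001, 0.0, -1.0]]
ft_force: [3.8, -2.0, 7.0]
finger_gap: 0.18
```

Emit:
servo_tool:
  motion:
    - [0, 0.1, 0, 0, 0, 0, 0]
    - [0, 0.2, 0, 0, 0, 0, 0]
    - [0, 0.3, 0, 0, 0, 0, 0]
    - [0, 0.4, 0, 0, 0, 0, 0]
    - [0, 0.5, 0, 0, 0, 0, 0]
    - [0, 0.6, 0, 0, 0, 0, 0]
    - [0, 0.7, 0, 0, 0, 0, 0]
    - [0, 0.8, 0, 0, 0, 0, 0]
    - [0, 0.8, 0, 0, 0, 0, 0]

```text
t: 18.82
tool_pos: [0.5159, -0.0032, 0.1763]
orientation: [[-1.0, 0.012, 0.001], [0.012, 1.0, 0.001], [-0.001, 0.001, -1.0]]
ft_force: [3.5, -1.7, 6.4]
finger_gap: 0.185
```

Emit:
servo_tool:
  motion:
    - [0, 0.1, 0, 0, 0, 0, 0]
    - [0, 0.2, 0, 0, 0, 0, 0]
    - [0, 0.3, 0, 0, 0, 0, 0]
    - [0, 0.3, 0, 0, 0, 0, 0]

```text
t: 19.15
tool_pos: [0.514, -0.0031, 0.1764]
orientation: [[-1.0, 0.012, 0.004], [0.012, 1.0, 0.001], [-0.004, 0.001, -1.0]]
ft_force: [8.6, -0.5, 5.5]
finger_gap: 0.189
```

Emit:
servo_tool:
  motion:
    - [0, 0.1, 0, 0, 0, 0, 0]
    - [0, 0.15, 0, 0, 0, 0, 0]
    - [0, 0.15, 0, 0, 0, 0, 0]

```text
t: 19.4
tool_pos: [0.5139, -0.0032, 0.1765]
orientation: [[-1.0, 0.012, 0.007], [0.012, 1.0, 0.0], [-0.007, 0.001, -1.0]]
ft_force: [12.8, -0.1, 1.4]
finger_gap: 0.186
```

Emit:
servo_tool:
  motion:
    - [0, -0.15, 0, -0.05, 0, 0, 0]
    - [0, -0.25, 0, -0.1, 0, 0, 0]
    - [0, -0.25, 0, -0.1, 0, 0, 0]
    - [0.5, -0.25, 0, -0.1, 0, 0, 0]
    - [0.5, -0.25, 0, -0.1, 0, 0, 0]
    - [0.5, -0.25, 0, -0.1, 0, 0, 0]
    - [0.5, -0.25, 0, -0.1, 0, 0, 0]
    - [0.5, -0.25, 0, -0.1, 0, 0, 0]

```text
t: 20.07
tool_pos: [0.5112, -0.0028, 0.1755]
orientation: [[-1.0, 0.012, -0.006], [0.012, 1.0, 0.001], [0.006, 0.001, -1.0]]
ft_force: [0.3, 0.1, -0.6]
finger_gap: 0.481
```

Emit:
servo_tool:
  motion:
    - [0.5, 0, 0, -0.5, 0, 0, 0]
    - [0.5, 0, 0, -1.5, 0, 0, 0]
    - [0.5, 0, 0, -3.5, 0, 0, 0]
    - [0.5, 0, 0, -6, 0, 0, 0]
    - [0.5, 0, 0, -9, 0, 0, 0]
    - [0.5, 0, 0, -12, 0, 0, 0]
    - [0.5, 0, 0, -12, 0, 0, 0]
    - [0.5, 0, 0, -12, 0, 0, 0]

```text
t: 20.73
tool_pos: [0.513, -0.0033, 0.2984]
orientation: [[-1.0, 0.012, -0.0], [0.012, 1.0, 0.0], [0.0, 0.0, -1.0]]
ft_force: [-0.1, 0.0, 0.1]
finger_gap: 0.499
```

```bash
python3 - <<'E'
from h import *
from plant import *
s=read_state();f=grab_frame("wrist");cv2.imwrite("pics/w7.png",f["img"])
print(s["tool_pos"],s["ft_force"],s["finger_gap"],s["t"])
f=grab_frame("scene");cv2.imwrite("pics/s7.png",cv2.resize(f["img"][120:290,205:365],None,fx=3.5,fy=3.5,interpolation=cv2.INTER_CUBIC))
E
```

```text
[ 0.51303472 -0.00326098  0.29839308] [-0.1201442   0.04866107  0.12239123] 0.49937775804283835 20.7333
```

View pics/w7.png

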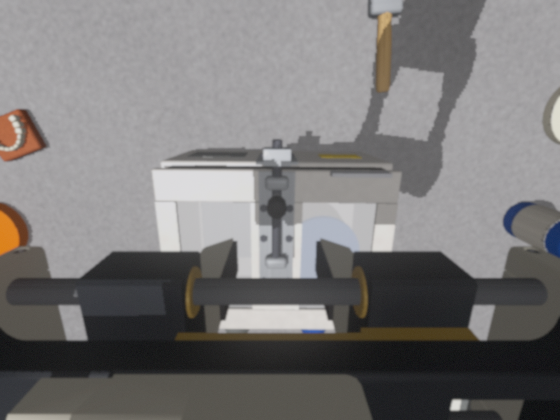

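View pics/s7.png

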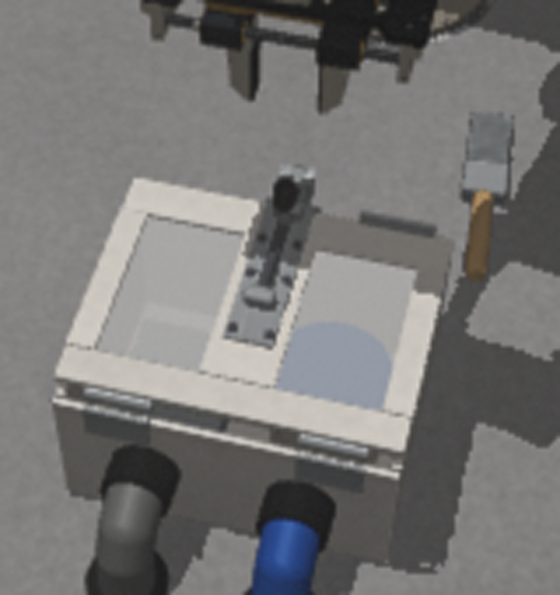

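```bash
python3 - <<'E'
import cv2
a=cv2.imread("pics/w7.png")[125:225,230:325];cv2.imwrite("pics/w7z.png",cv2.resize(a,None,fx=6,fy=6,interpolation=cv2.INTER_CUBIC))
E
```

```text
(no output)
```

View pics/w7z.png

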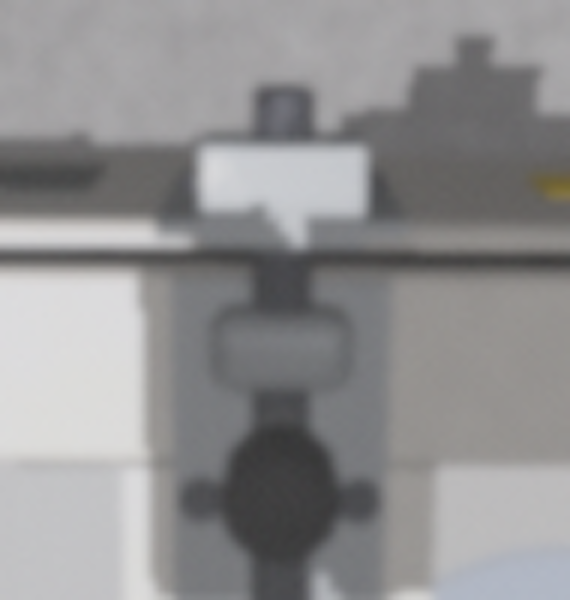

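```bash
python3 - <<'E'
from plant import *
print(read_state()["t"]);print(close_job())
E
```

```text
20.8333
the job is handed in; nothing more can be done
None
```

The lid is down on its seal and the bolt is fully home through the keeper; I handed the job in at 20.8 s with the gripper clear of everything.

- **Lid:** I lowered it slowly with the shut fingertips, and the force stayed at about 3 N or less.
- **Bolt:** I then gripped the knob, pressed the lid down against the seal, and tried the bolt lightly at small height steps. The push was about 12 N at most. It slid in with friction only (about 3 N) and came to a firm stop about 24 mm past the keeper's near face.
- **Last checks:** In the close-up picture the rod comes out of the keeper's front by an estimated 9 mm, with the block's top unbroken. That means the rod went through the hole, not over it. After I let go, the wrist force was close to zero and the lid stayed down. I did not measure the discs, tooth model or bottle again at the end, but the arm never went near them.
- **What disagreed:** The camera measurement (hole about 0.4 mm below the mark), with the lid angle I worked out from the forces, put the hole about 2 mm lower at the knob than where the bolt went in. The resting lid angle also came out differently: 0.042 rad assumed, against 0.027 to 0.029 rad measured. Because of this I first tried too low. While I was sliding the bolt tip down the keeper's face it stuck by friction, and the downward force rose to about 20 N. I backed off and changed to separate light tries.

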